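# Tip the pigment sticks into the padded cell

### The job

Lift the scoop by its handle with the three pigment sticks in it, and tip it slowly, with its lip low over the divided tray, so that all three sticks roll into the one empty cell, the cell with the cork pad. The sticks are brittle: do not touch them with the gripper or let them fall far, and leave the stones, the bowl and the brush as they are. Then stand the empty scoop upright again in the middle of its plywood board, without dropping it, and let go.

Things in the scene. Friction and masses are not known exactly. Their poses are not given: they have to be found in the camera images.
- scoop: Open-fronted aluminium scoop with wooden handle, 200 mm long, 88 wide, about 0.22 kg. Origin: level with the bottom of its feet (cross strips at x = -52 and +5 mm), under its bowl. x: level, to the open lip; y: sideways; z: up. Walls about 33 mm high, 80 mm apart inside.
- lip (a point): Middle of the lip edge, top of the floor: (60, 0, 32) mm in the scoop frame. The flat floor, 118 mm long, rises 12 degrees to the lip from 8 mm above the scoop's underside at x = -55 mm, so sticks stay at the back; a nose-down tilt above 12 degrees makes them roll out.
- handle (a point): Grip point inside the scoop's wooden handle: at (-105, 0, 46) mm in the scoop's frame. The handle is a horizontal bar along the scoop's x, 80 mm long (x from -140 to -60 mm), 20 mm wide (y), 24 mm high (z from 34 to 58 mm).
- stick0: Round red-brown pigment stick, 24 mm in diameter, 70 mm long, about 40 g; origin at its centre, y along its length. It starts lying across the scoop, one of three side by side against the back wall, and rolls easily.
- stick1: Round red-brown pigment stick, 24 mm in diameter, 70 mm long, about 40 g; origin at its centre, y along its length. It starts lying across the scoop, one of three side by side against the back wall, and rolls easily.
- stick2: Round red-brown pigment stick, 24 mm in diameter, 70 mm long, about 40 g; origin at its centre, y along its length. It starts lying across the scoop, one of three side by side against the back wall, and rolls easily.
- tray: Fixed wooden tray, 238 x 238 mm, 45 mm high, walls and dividers 6 mm thick, floor 6 mm thick, with 2 x 2 square cells of 110 mm inside. Origin: centre of its underside; x and y along its sides, z up. Cell centres at x, y = +-58 mm. Three cells hold a stone, a stone and a bowl.
- pad: Cork pad 100 x 100 x 3 mm fixed on the floor of the otherwise empty cell, which is the target. Origin: centre of its underside, at the cell's centre and 6 mm above the table; its axes are parallel to the tray's. The tops of the dividers are 39 mm above this origin.
- board: Fixed plywood board 280 x 180 x 10 mm on which the scoop starts and ends. Origin: centre of its underside; x along the 280 mm side, z up; its top is at z = 10 mm.
- stone_a: Brown stone 62 x 50 mm, 40 mm high, loose in another cell of the tray; leave alone. Origin: centre of its underside.
- stone_b: Second such stone, in another cell; leave alone. Origin: centre of its underside.
- bowl: Grey clay bowl, 84 mm across, 36 mm high, loose in another cell; leave alone. Origin: centre of its underside.
- brush: Paint brush, 200 mm long, lying on the table beyond the work; leave alone.
Mind the look-alikes: they are no part of the job. Leave any blue or purple look-alike of the stick2 alone.

How it is judged (in metres and radians):
On the way, in this order (a step that is already met when the one before it is completed fails the run):
1. the scoop is lifted clear of the board with all three sticks in it (height (world z) of scoop above 0.05 m and x of stick0 in the frame of scoop between -0.06 and 0.06 m and y of stick0 in the frame of scoop between -0.042 and 0.042 m and z of stick0 in the frame of scoop between 0.01 and 0.06 m and x of stick1 in the frame of scoop between -0.06 and 0.06 m and y of stick1 in the frame of scoop between -0.042 and 0.042 m and z of stick1 in the frame of scoop between 0.01 and 0.06 m and x of stick2 in the frame of scoop between -0.06 and 0.06 m and y of stick2 in the frame of scoop between -0.042 and 0.042 m and z of stick2 in the frame of scoop between 0.01 and 0.06 m), for 0.2 s.
2. all three sticks lie in the cell with the cork pad (x of stick0 in the frame of pad between -0.055 and 0.055 m and y of stick0 in the frame of pad between -0.055 and 0.055 m and z of stick0 in the frame of pad between 0 and 0.042 m and x of stick1 in the frame of pad between -0.055 and 0.055 m and y of stick1 in the frame of pad between -0.055 and 0.055 m and z of stick1 in the frame of pad between 0 and 0.042 m and x of stick2 in the frame of pad between -0.055 and 0.055 m and y of stick2 in the frame of pad between -0.055 and 0.055 m and z of stick2 in the frame of pad between 0 and 0.042 m), for 0.2 s.
At the end, for the whole second after the job is handed in: All three sticks at rest in the padded cell (centres within 55 mm of the pad centre along each tray axis, under 42 mm above its underside). Scoop released, at rest, upright within 0.1 rad, feet on the board within 6 mm, origin within 80 mm along and 60 mm across of the board centre (all of step 2 and x of scoop in the frame of board between -0.08 and 0.08 m and y of scoop in the frame of board between -0.06 and 0.06 m and z of scoop in the frame of board between 0.004 and 0.016 m and angle between scoop's own z axis and vertical below 0.1 rad and linear speed of each of stick0, stick1, stick2, scoop below 0.03 m/s); the robot touches nothing.
It fails at once if a stick falls far or is flung (faster than 1.6 m/s, a fall of some 13 cm) (linear speed of any of stick0, stick1, stick2 above 1.6 m/s).
It fails at once if the scoop is dropped or flung (faster than 1.5 m/s) (linear speed of scoop above 1.5 m/s).
It fails at once if the gripper touches a stick (contact force between any of the fingers, the arm and stick0 above 0.5 N or contact force between any of the fingers, the arm and stick1 above 0.5 N or contact force between any of the fingers, the arm and stick2 above 0.5 N).
It fails at once if a stone, the bowl or the brush is moved by more than 20 mm (distance of any of stone_a, stone_b, bowl, brush from where it was at the start of the episode above 0.02 m).
It also fails if it takes over 51 s, if anything falls off the work surface, if the arm or the gripper's body presses on something with over 40 N, if the wrist force passes 120 N, or if a joint passes its speed limit or range.

### The arm

A 6-joint arm with a two-finger parallel gripper is mounted at the origin on the work surface. World frame = base frame: x ahead of the robot, y to its left, z up, the work surface at z = 0. Lengths are in mm, angles in rad, forces in N, time in s.
With the tool pointing down it reaches from about 275 to 725 mm from the base axis. Payload 15.9 kg.
Tool frame: the origin (TCP) lies on the centre line of the jaws, within the pads' length; the fingertips stand 17 mm ahead of it and the grasp point (between the pads) lies 2 mm behind it (manip.finger_overhang is the distance from the TCP to the fingertips, in mm); z points along the fingers, y is the line along which they close (so a half turn about z gives the same grasp; the last joint's range is limited). The gripper opens to 85 mm and grips with 20 to 120 N. Pads are 22 mm wide; open, the fingers measure 114 mm over their backs; the gripper's body (76 mm by 85 mm) begins 54 mm behind the grasp point. The pads swing forward as they close: fully open they stand 13 mm farther back than shut.
Start: joints at [-1.152, 0.213, -0.034, 1.323, 0, 1.571], TCP at [203.325, -456.776, 248.306] pointing down, gripper open.
Joint ranges: [-2.98, 2.98], [-0.74, 1.72], [-1.14, 1.35], [-2.1, 2.04], [-1.57, 1.44], [-3.14, 3.14]. Speed limits (rad/s): [1.89, 1.89, 2.39, 2.57, 3.14, 3.14].

### API

Orientations are given as a unit quaternion [w, x, y, z].
In Python, from plant import manip gives the robot as it stands.
- The arm moves only by the tool drive_tool, never from a script. Its argument "series" is a list of rows, each a list of 5 numbers: the closure, from -1 (fully open) to 1 (shut), then the shift along the tool's x, y, z scaled (see below), then the turn about the tool's z scaled (see below). A call has 1 to 8 rows; each row shifts and turns the commanded pose from where the row before left it, along the tool's axes as they then stand; what a row does not reach is not made up. The controller multiplies each number of a shift by 0.25 m and each number of a turn by 60 degrees. A row lasts 1/12 s, in which the tool goes at most 41.7 mm and 7.16 degrees, less where a joint would pass 70% of its speed; a pose out of reach is approached as far as the arm can. A call with a number of a shift or a turn outside -1 to 1 is refused whole. A call with a gripper value outside its range is refused whole. The fingers move at their own pace and stop on an object; "grip_force" is the grip in N (left out, the last holds). Time passes only in rows, so rows that do not move let the fingers close. It gives the time, the measured TCP pose, the force, the opening and the grip force at its end, in the units of the state.
- manip.read_state(): the state, without advancing time (a new reading comes with each control period).
- manip.get_image(name): name is "scene" or "top" or "wrist"; returns (picture, depth): 400x640x3 uint8, red, green, blue; 400x640 float32, mm along the optical axis (not along the pixel's ray), 0 where there is no reading.
- manip.calibration(name): a dict with "fov_y" (degrees; the focal length in pixels is half the picture's height over the tangent of half this angle, whatever the lens; pixels are square), "cx", "cy" (the principal point, pixels), "camera_from_world" (4x4, takes a point from world to camera coordinates); the wrist camera has in their place "hand_eye" (4x4, takes a point from camera to tool coordinates, whose origin is the TCP and whose axes are the flange's). Camera axes: x right, y up, looking along -z (the intrinsics and any distortion apply to the point x, -y, -z); pixel columns grow to the right and rows downward; lengths in mm; the calibration is good to about 2 mm. A picture is of the moment at which its call begins: read the wrist's pose just before it. calibration takes no time and is no camera call.
- manip.job_done(): hands the job in; it is judged then, once.
The state is a dict: "time_s": time; "joints": joint angles; "joint_vel": joint speeds; "tau": joint torques, N m; "eef_pos": TCP position; "orientation": TCP orientation; "contact_force": force on the tool from outside, world axes, zero at the start; "torque": the same for the moment, N m; "finger_gap": finger opening in mm; "grasp_force": force on a finger pad.
Only numpy, scipy, OpenCV 4.12 (cv2) and the standard library are available. Lean on these libraries where they do the work, as an engineer would, in place of code of your own. Each camera call takes 0.05 s, during which the arm holds its last target. There are 200 camera calls.

## Working session

There is one attempt and no reset: what is moved stays moved. The work goes in short steps, Python scripts to look and compute and a tool call to move; the robot and the scene stay as the last step left them, time stands still between calls to the robot, and variables do not carry over. Pictures are saved under pics/ and viewed, at most 10 in all, crops included, and the job is handed in when it is done.

Besides the shell and the picture viewer there is one more tool, called after "Call:" in YAML: its name, and indented under it one key for each argument. drive_tool: Moves the arm, as the interface text tells. Shifts and turns lie within -1 to 1; 1 stands for 0.25 m of shift or 60 degrees of turn. Its arguments: {"type":"object","properties":{"series":{"type":"array","items":{"type":"array","items":{"type":"number"}}},"grip_force":{"type":"number"}},"required":["series"]}

```bash
mkdir -p pics; ls; python3 - <<'E'
from plant import manip
import cv2,numpy as np
s=manip.read_state(); print({k:np.round(v,3).tolist() for k,v in s.items()}, manip.finger_overhang)
for n in("scene","top"):
    p,d=manip.get_image(n); cv2.imwrite(f"pics/{n}0.png",p[:,:,::-1]); np.savez(f"{n}0.npz",p=p,d=d)
    c=manip.calibration(n); print(n,{k:np.round(v,4).tolist() if not isinstance(v,str) else v for k,v in c.items()},(d>0).mean())
print(manip.calibration("wrist"))
E
```

```text
pics
{'time_s': 0.0, 'joints': [-1.152, 0.213, -0.035, 1.323, 0.0, 1.571], 'joint_vel': [-0.002, 0.0, 0.0, -0.001, -0.001, 0.001], 'tau': [-0.0, -68.616, 48.712, 0.017, -0.0, -0.0], 'eef_pos': [203.214, -456.505, 247.83], 'orientation': [-0.001, 0.978, 0.208, -0.0], 'contact_force': [-0.021, 0.438, -0.367], 'torque': [-0.008, 0.059, 0.023], 'grasp_force': 0.0, 'finger_gap': 85.026} 17.0
scene {'fov_y': 44.42, 'cx': 324.966, 'cy': 205.9884, 'camera_from_world': [[-0.6394, 0.7688, 0.0092, 426.5049], [-0.5246, -0.445, 0.7258, 198.3098], [0.5621, 0.4593, 0.6878, -1391.5339], [0.0, 0.0, 0.0, 1.0]]} 0.99567578125
top {'fov_y': 46.4686, 'cx': 316.7586, 'cy': 193.5421, 'camera_from_world': [[0.0011, -0.9996, -0.0294, -45.7737], [0.9946, -0.002, 0.1036, -574.6043], [-0.1036, -0.0293, 0.9942, -972.4669], [0.0, 0.0, 0.0, 1.0]]} 0.996046875
{'fov_y': 62.020662933997436, 'cx': 321.83660831822, 'cy': 191.30232925843475, 'hand_eye': array([[ 1.11978472e-03,  9.60853073e-01,  2.77056163e-01,
         7.01958875e+01],
       [ 9.99999205e-01, -9.15416540e-04, -8.66983166e-04,
        -8.69707060e-01],
       [-5.79421645e-04,  2.77056914e-01, -9.60853335e-01,
        -1.27728399e+02],
       [ 0.00000000e+00,  0.00000000e+00,  0.00000000e+00,
         1.00000000e+00]])}
```

View pics/top0.png

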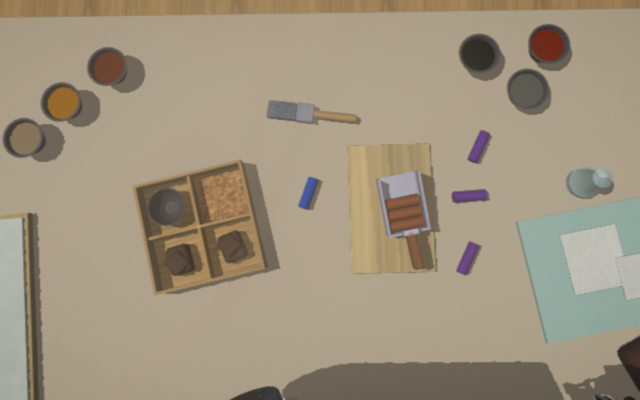

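View pics/scene0.png

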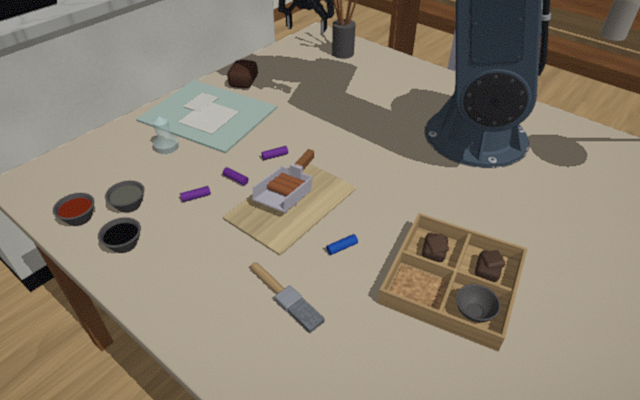

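Scene: scoop at top-view (405,205), lip at (402,180), handle at (415,250) pointing to the robot. The cork cell is at (226,194), stones at (180,260) and (232,246), bowl at (168,208). Stick candidates are the three red-brown ones in the scoop (405,200), (405,214) and (406,226). The look-alikes are blue (308,193) and purple (479,147), (470,196), (468,258). I choose the red-brown ones in the scoop and will measure next.

```bash
cat > h.py <<'E'
from plant import manip
import cv2,numpy as np
def cal(n):
    c=manip.calibration(n); f=200/np.tan(np.radians(c['fov_y'])/2); return c,f
def cloud(n,d):
    c,f=cal(n); v,u=np.mgrid[0:400,0:640]
    P=np.stack([(u-c['cx'])/f*d,-(v-c['cy'])/f*d,-d,np.ones_like(d)],-1)
    return P@np.linalg.inv(c['camera_from_world']).T[:,:3]
def ray(n,uv,z):
    c,f=cal(n); T=np.linalg.inv(c['camera_from_world'])
    r=T[:3,:3]@np.array([(uv[0]-c['cx'])/f,-(uv[1]-c['cy'])/f,-1]); o=T[:3,3]
    return o+r*(z-o[2])/r[2]
def proj(n,X):
    c,f=cal(n); q=(c['camera_from_world']@np.r_[X,1])[:3]
    return c['cx']+f*q[0]/-q[2], c['cy']-f*q[1]/-q[2]
def big(m):
    k,l,s,c=cv2.connectedComponentsWithStats(m.astype(np.uint8)); i=1+s[1:,4].argmax(); return l==i
E
python3 - <<'E'
from h import *
z=np.load('top0.npz');p,d=z['p'],z['d'];W=cloud('top',d)
hsv=cv2.cvtColor(p,cv2.COLOR_RGB2HSV)
print('table z',np.median(W[300:340,330:450,2]), 'board z',np.median(W[150:165,360:375,2]),'pad z',np.median(W[190:200,220:232,2]))
for n,uv in dict(board=(365,190),boardR=(425,160),tray=(203,200),pad=(226,194),stick=(405,214),handle=(415,250),al=(402,182),wall=(381,205)).items():
    print(n,hsv[uv[1],uv[0]],W[uv[1],uv[0]].round(0))
# edges by height
H=W[...,2]
def rect(m,n,zz,box):
    mm=np.zeros_like(m);mm[box[1]:box[3],box[0]:box[2]]=m[box[1]:box[3],box[0]:box[2]]
    mm=big(mm); pts=np.argwhere(mm)[:,::-1].astype(float)
    R=np.array([ray('top',q,zz)[:2] for q in pts],np.float32); r=cv2.minAreaRect(R); print(n,mm.sum(),np.round(r[0],1),np.round(r[1],1),round(r[2],2)); return mm
rect(H>25,'tray',45,(120,150,275,300))
hm=(hsv[...,0]<14)&(hsv[...,1]>110)
rect(hm&(hsv[...,2]<190),'handle',68,(395,234,430,275))
rect(hm,'sticks',55,(380,190,428,232))
c=hsv[...,0]; rect((c>10)&(c<30)&(hsv[...,1]>70)|(H>14),'board',10,(340,135,445,282))
big_=cv2.resize(p[130:290,340:445],None,fx=5,fy=5,interpolation=cv2.INTER_CUBIC)[:600]; 
b2=cv2.resize(p[150:300,130:270],None,fx=4,fy=4)
cv2.imwrite('pics/crop1.png',cv2.resize(p[135:285,340:445],(420,600),interpolation=cv2.INTER_CUBIC)[:,:,::-1])
E
```

```text
table z 0.40504872521341895 board z 9.681568054270883 pad z 9.172542931853911
board [ 19  91 196] [ 584. -151.   12.]
boardR [ 20  90 173] [ 650. -283.   11.]
tray [ 15 108 106] [563. 205.  11.]
pad [ 16 123 176] [576. 155.   6.]
stick [ 12 133 132] [ 529. -231.   49.]
handle [ 13 128 129] [ 455. -246.   71.]
al [135  15 175] [ 598. -227.   39.]
wall [  8  22 138] [ 548. -182.   45.]
tray 2800 [504.6 205. ] [238. 242.] 13.73Traceback (most recent call last):
  File "<stdin>", line 15, in <module>
  File "<stdin>", line 12, in rect
  File "h.py", line 10, in ray
    c,f=cal(n); T=np.linalg.inv(c['camera_from_world'])
        ~~~^^^
  File "h.py", line 4, in cal
    c=manip.calibration(n); f=200/np.tan(np.radians(c['fov_y'])/2); return c,f
ValueError: time passes only in moves, steps and waits
```

```bash
sed -i 's/^def cal(n):/import functools\n@functools.lru_cache(None)\ndef cal(n):/' h.py
python3 - <<'E'
from h import *
z=np.load('top0.npz');p,d=z['p'],z['d'];W=cloud('top',d)
hsv=cv2.cvtColor(p,cv2.COLOR_RGB2HSV); H=W[...,2]
def rect(m,n,zz,box):
    mm=np.zeros_like(m);mm[box[1]:box[3],box[0]:box[2]]=m[box[1]:box[3],box[0]:box[2]]
    mm=big(mm); pts=np.argwhere(mm)[:,::-1].astype(float)
    R=np.array([ray('top',q,zz)[:2] for q in pts],np.float32); r=cv2.minAreaRect(R); print(n,mm.sum(),np.round(r[0],1),np.round(r[1],1),round(r[2],2),cv2.boundingRect(mm.astype(np.uint8))); return mm
rect(H>25,'tray',45,(120,150,275,300))
hm=(hsv[...,0]<16)&(hsv[...,1]>105)&(hsv[...,2]<170)
rect(hm,'handle',68,(395,237,430,275))
rect(hm,'sticks',50,(380,190,428,232))
c=hsv[...,0]; rect((c>10)&(c<30)&(hsv[...,1]>70)|(H>14),'board',10,(340,135,445,282))
cv2.imwrite('pics/crop1.png',cv2.resize(p[135:285,340:445],(420,600),interpolation=cv2.INTER_CUBIC)[:,:,::-1])
E
```

```text
tray 2800 [504.6 205. ] [238. 242.] 13.73 (132, 159, 134, 137)
handle 313 [ 450.6 -245.8] [66.2 19.9] 12.08 (407, 237, 16, 32)
sticks 1022 [ 532.  -229.5] [66.1 69.4] 11.28 (386, 195, 38, 37)
board 10444 [ 546.2 -206.7] [281.3 180.7] 1.26 (348, 143, 88, 131)
```

View pics/crop1.png

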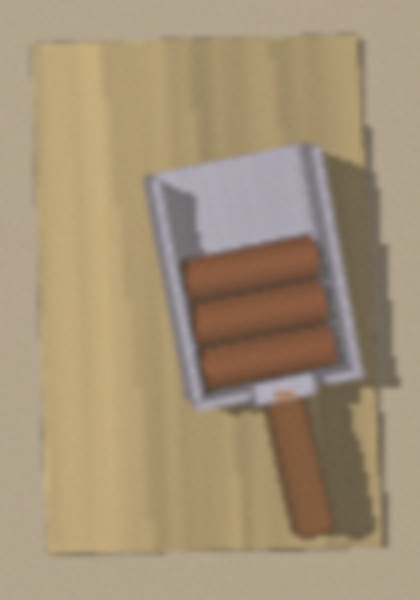

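```bash
python3 - <<'E'
from h import *
z=np.load('top0.npz');p,d=z['p'],z['d'];W=cloud('top',d);H=W[...,2]
hsv=cv2.cvtColor(p,cv2.COLOR_RGB2HSV)
m=(hsv[...,0]>105)&(hsv[...,0]<130)&(hsv[...,1]>120); m[:, :290]=0;m[:,330:]=0;m[:170]=0;m[215:]=0;m=big(m)
R=np.array([ray('top',q,12)[:2] for q in np.argwhere(m)[:,::-1].astype(float)],np.float32)
print('blue',m.sum(),cv2.minAreaRect(R),np.percentile(H[m],[50,95,100]))
# pad by saturation/hue: list pixel extents
m=(hsv[...,1]>115)&(H<20)&(H>3); m[:, :195]=0;m[:,260:]=0;m[:165]=0;m[230:]=0;m=big(m)
R=np.array([ray('top',q,9)[:2] for q in np.argwhere(m)[:,::-1].astype(float)],np.float32); print('pad',m.sum(),cv2.minAreaRect(R))
for r in (200,205,211): # wall tops of scoop
    print(r,H[r,374:436].round(0))
E
```

```text
blue 197 ((579.098876953125, -24.163759231567383), (14.403315544128418, 66.82654571533203), 69.71488952636719) [23.09255697 26.18977634 27.1135452 ]
pad 1558 ((572.9625244140625, 161.7361297607422), (99.37319946289062, 93.20777893066406), 14.165284156799316)
200 [ 1.000e+01  7.000e+00  9.000e+00  1.200e+01  1.100e+01  3.000e+01
  4.500e+01  6.300e+01  6.400e+01  6.600e+01  3.200e+01  4.800e+01
  5.100e+01  4.700e+01  5.100e+01  5.300e+01  5.100e+01  5.300e+01
  5.000e+01  5.500e+01  5.200e+01  5.100e+01  5.300e+01  5.300e+01
  5.400e+01  5.400e+01  5.300e+01  5.200e+01  5.300e+01  5.400e+01
  5.400e+01  5.400e+01  5.500e+01  5.600e+01  5.600e+01  5.400e+01
  5.400e+01  5.600e+01  5.200e+01  5.700e+01  5.400e+01  5.500e+01
  5.500e+01  5.100e+01  5.300e+01  5.300e+01  3.700e+01  4.600e+01
  5.500e+01  6.500e+01  6.200e+01  9.000e+00  1.000e+01  1.200e+01
  1.000e+01  1.500e+01  1.025e+03  1.400e+01  1.000e+00  1.000e+00
  0.000e+00 -2.000e+00]
205 [10. 10.  8. 11. 12. 10. 29. 45. 62. 66. 63. 37. 55. 54. 54. 52. 54. 54.
 53. 56. 52. 51. 56. 51. 52. 52. 53. 53. 52. 51. 50. 47. 50. 48. 49. 47.
 49. 48. 46. 40. 39. 43. 44. 43. 43. 47. 25. 32. 45. 56. 61. 56.  5. 11.
 10.  9. 10.  9.  5.  0. -2.  1.]
211 [11. 11. 11. 10.  9. 12.  8.  9. 37. 53. 60. 59. 29. 40. 42. 46. 46. 45.
 47. 47. 45. 49. 47. 49. 45. 51. 52. 48. 47. 49. 52. 49. 48. 48. 47. 47.
 48. 50. 48. 50. 49. 49. 47. 47. 52. 50. 51. 47. 33. 39. 48. 54. 53. 10.
 10.  8. 12. 11. 10. -2. -0.  0.]
```

```bash
cat >> h.py <<'E'
def pose():
    s=manip.read_state(); w,x,y,z=s['orientation']
    return s, np.array(s['eef_pos']), np.degrees(np.arctan2(2*(x*y+w*z),1-2*(y*y+z*z)))
def plan(xyz,yaw,n):
    """constant row (x,y,z,turn in units) for n rows to reach xyz and tool-x yaw"""
    s,p,th=pose(); D=np.array(xyz)-p; dy=(yaw-th+180)%360-180
    S=sum(np.exp(1j*np.radians(th+dy*(i+.5)/n)) for i in range(n))
    v=(D[0]+1j*D[1])/S   # tool x = real, tool y = -imag
    r=np.array([v.real/250,-v.imag/250,-D[2]/n/250,-dy/n/60])
    print('t',round(s['time_s'],2),'now',p.round(1),round(th,2),'D',D.round(1),'dyaw',round(dy,2),'row',r.round(4),'x',n,'mm/row',round(np.linalg.norm(r[:3])*250,1),'gap',round(s['finger_gap'],1),'grip',round(s['grasp_force'],1),'F',np.round(s['contact_force'],1))
E
python3 -c "
from h import *
plan((465.2,-242.7,130),11.7,10)"
```

```text
t 0.1 now [ 203.2 -456.5  247.9] 23.99 D [ 262.   213.8 -117.9] dyaw -12.29 row [ 0.1262 -0.0494  0.0472  0.0205] x 10 mm/row 35.9 gap 85.3 grip 0.0 F [-0.3  0.8 -0.2]
```

Call:
drive_tool:
  series:
    - [-1, 0.126, -0.05, 0.047, 0.02]
    - [-1, 0.126, -0.05, 0.047, 0.02]
    - [-1, 0.126, -0.05, 0.047, 0.02]
    - [-1, 0.126, -0.05, 0.047, 0.02]
    - [-1, 0.126, -0.05, 0.047, 0.02]
    - [-1, 0.126, -0.05, 0.047, 0.02]
    - [-1, 0.126, -0.05, 0.047, 0.02]
    - [-1, 0.126, -0.05, 0.047, 0.02]
  grip_force: 110

```text
time_s: 0.77
eef_pos: [407.2, -276.0, 153.6]
orientation: [-0.0, 0.992, 0.125, -0.0]
contact_force: [-0.1, -0.8, 0.2]
finger_gap: 85.2
grasp_force: 0.0
```

Call:
drive_tool:
  series:
    - [-1, 0.126, -0.05, 0.047, 0.02]
    - [-1, 0.126, -0.05, 0.047, 0.02]
    - [-1, 0, 0, 0, 0]
    - [-1, 0, 0, 0, 0]

```text
time_s: 1.1
eef_pos: [461.9, -236.9, 129.7]
orientation: [-0.001, 0.994, 0.106, -0.001]
contact_force: [-0.8, -0.6, 0.4]
finger_gap: 85.2
grasp_force: 0.0
```

```bash
python3 -c "
from h import *
plan((465.2,-242.7,55),11.7,4)
p,d=manip.get_image('wrist');cv2.imwrite('pics/w1.png',p[:,:,::-1]); np.savez('w1.npz',p=p,d=d)"
```

```text
t 1.1 now [ 461.9 -236.9  129.7] 12.15 D [  3.3  -5.8 -74.7] dyaw -0.45 row [0.002  0.0063 0.0747 0.0019] x 4 mm/row 18.8 gap 85.2 grip 0.0 F [-0.8 -0.6  0.4]
```

View pics/w1.png

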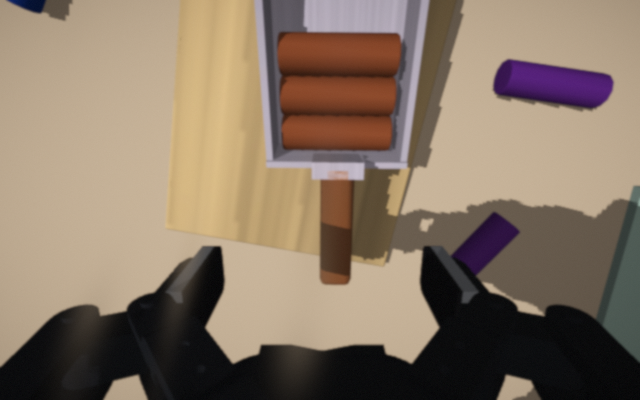

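The wrist view shows the handle centred at column 336, rows 172-285, midway between the fingers (205 and 440) with about a 7 mm offset. The three red-brown sticks are behind it, so the choice is confirmed.

Call:
drive_tool:
  series:
    - [-1, 0.002, 0.007, 0.075, 0.002]
    - [-1, 0.002, 0.007, 0.075, 0.002]
    - [-1, 0.002, 0.007, 0.075, 0.002]
    - [-1, 0.002, 0.007, 0.075, 0.002]
    - [-1, 0, 0, 0, 0]
    - [-0.3, 0, 0, 0, 0]
    - [0, 0, 0, 0, 0]
    - [0, 0, 0, 0, 0]

```text
time_s: 1.82
eef_pos: [465.4, -245.3, 57.3]
orientation: [0.001, 0.995, 0.1, 0.001]
contact_force: [0.6, 0.1, 0.0]
finger_gap: 51.7
grasp_force: 0.0
```

Call:
drive_tool:
  series:
    - [0.3, 0, 0, 0, 0]
    - [0.3, 0, 0, 0, 0]
    - [0.6, 0, 0, 0, 0]
    - [0.6, 0, 0, 0, 0]
    - [1, 0, 0, 0, 0]
    - [1, 0, 0, 0, 0]
    - [1, 0, 0, 0, 0]
    - [1, 0, 0, 0, 0]
  grip_force: 110

```text
time_s: 2.48
eef_pos: [465.1, -244.8, 56.5]
orientation: [0.0, 0.995, 0.1, 0.0]
contact_force: [-3.7, 0.7, 10.3]
finger_gap: 18.6
grasp_force: 107.1
```

Call:
drive_tool:
  series:
    - [1, 0, 0, -0.01, 0]
    - [1, 0, 0, -0.02, 0]
    - [1, 0, 0, -0.03, 0]
    - [1, 0, 0, -0.03, 0]
    - [1, 0, 0, -0.02, 0]
    - [1, 0, 0, -0.01, 0]
    - [1, 0, 0, 0, 0]
    - [1, 0, 0, 0, 0]
  grip_force: 120

```text
time_s: 3.15
eef_pos: [465.0, -244.7, 85.8]
orientation: [0.0, 0.995, 0.1, 0.0]
contact_force: [0.8, 0.4, -3.0]
finger_gap: 18.1
grasp_force: 117.6
```

```bash
cat >> h.py <<'E'
def wcloud(d):
    c=manip.calibration('wrist'); f=200/np.tan(np.radians(c['fov_y'])/2); v,u=np.mgrid[0:400,0:640]
    P=np.stack([(u-c['cx'])/f*d,-(v-c['cy'])/f*d,-d,np.ones_like(d)],-1)
    return P@c['hand_eye'].T[:,:3]   # tool coords
def look(name=None):
    """scoop pitch in the tool frame (nose-down +), from its two side-wall rims / grey floor, and stick count"""
    p,d=manip.get_image('wrist'); T=wcloud(d)
    if name: cv2.imwrite(f'pics/{name}.png',p[:,:,::-1])
    np.savez('last.npz',p=p,T=T); return p,T
E
python3 - <<'E'
from h import *
plan((465,-245,150),11.7,4)
p,T=look('w2')
hsv=cv2.cvtColor(p,cv2.COLOR_RGB2HSV)
m=(np.abs(T[...,1])<30)&(hsv[...,1]<60)&(T[...,0]>50)&(T[...,0]<165)&(T[...,2]<60)&(T[...,2]>-60)
print(m.sum())
s=(hsv[...,0]<16)&(hsv[...,1]>105)&(T[...,0]>40)&(np.abs(T[...,1])<40)&(T[...,2]<60)
for a in range(30,170,8):
    k=m&(abs(T[...,0]-a)<4); q=s&(abs(T[...,0]-a)<4)
    print(a, k.sum(), np.median(T[...,2][k]).round(1) if k.any() else '', q.sum(), np.median(T[...,2][q]).round(1) if q.any() else '')
E
```

```text
t 3.15 now [ 465.  -244.7   85.8] 11.51 D [ 0.  -0.3 64.2] dyaw 0.19 row [-0.      0.0003 -0.0642 -0.0008] x 4 mm/row 16.0 gap 18.1 grip 117.6 F [ 0.8  0.4 -3. ]
283
30 0  0 
38 0  706 11.7
46 0  3112 11.1
54 0  3124 14.4
62 0  3259 7.8
70 0  4069 6.2
78 0  3827 9.4
86 0  4828 2.7
94 0  4650 1.4
102 133 11.1 2163 4.4
110 150 22.0 0 
118 0  0 
126 0  0 
134 0  0 
142 0  0 
150 0  0 
158 0  0 
166 0  0
```

View pics/w2.png

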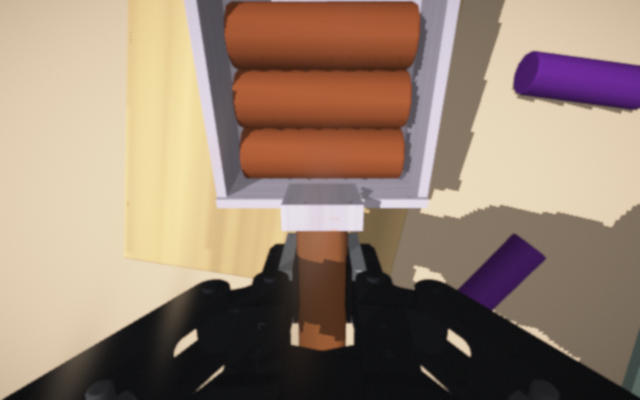

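Level and firm: the stick tops rise about 12° forward, and all three sticks are against the back wall. I'll lift higher and then carry.

Call:
drive_tool:
  series:
    - [1, 0, 0, -0.02, 0]
    - [1, 0, 0, -0.04, 0]
    - [1, 0, 0, -0.05, 0]
    - [1, 0, 0, -0.04, 0]
    - [1, 0, 0, -0.02, 0]
    - [1, 0, 0, -0.01, 0]
    - [1, 0, 0, 0, 0]
    - [1, 0, 0, 0, 0]

```text
time_s: 3.87
eef_pos: [464.8, -244.6, 130.6]
orientation: [-0.0, 0.995, 0.1, -0.0]
contact_force: [0.3, 0.3, -3.7]
finger_gap: 18.3
grasp_force: 117.7
```

```bash
python3 -c "
from h import *
plan((618.6,-20.5,130),103.9,22)"
```

```text
t 3.87 now [ 464.8 -244.6  130.6] 11.51 D [153.8 224.1  -0.6] dyaw 92.39 row [ 0.0552  0.0021  0.0001 -0.07  ] x 22 mm/row 13.8 gap 18.3 grip 117.7 F [ 0.3  0.3 -3.7]
```

Call:
drive_tool:
  series:
    - [1, 0.014, 0, 0, -0.018]
    - [1, 0.028, 0.001, 0, -0.035]
    - [1, 0.041, 0.002, 0, -0.053]
    - [1, 0.055, 0.002, 0, -0.07]
    - [1, 0.055, 0.002, 0, -0.07]
    - [1, 0.055, 0.002, 0, -0.07]
    - [1, 0.055, 0.002, 0, -0.07]
    - [1, 0.055, 0.002, 0, -0.07]

```text
time_s: 4.53
eef_pos: [548.3, -212.1, 130.1]
orientation: [-0.0, 0.942, 0.335, -0.0]
contact_force: [0.6, -0.8, -3.6]
finger_gap: 18.3
grasp_force: 117.7
```

Call:
drive_tool:
  series:
    - [1, 0.055, 0.002, 0, -0.07]
    - [1, 0.055, 0.002, 0, -0.07]
    - [1, 0.055, 0.002, 0, -0.07]
    - [1, 0.055, 0.002, 0, -0.07]
    - [1, 0.055, 0.002, 0, -0.07]
    - [1, 0.055, 0.002, 0, -0.07]
    - [1, 0.055, 0.002, 0, -0.07]
    - [1, 0.055, 0.002, 0, -0.07]

```text
time_s: 5.2
eef_pos: [615.7, -126.9, 130.0]
orientation: [-0.0, 0.805, 0.593, -0.0]
contact_force: [0.5, -0.6, -3.2]
finger_gap: 18.3
grasp_force: 117.7
```

Call:
drive_tool:
  series:
    - [1, 0.055, 0.002, 0, -0.07]
    - [1, 0.055, 0.002, 0, -0.07]
    - [1, 0.055, 0.002, 0, -0.07]
    - [1, 0.055, 0.002, 0, -0.07]
    - [1, 0.041, 0.002, 0, -0.053]
    - [1, 0.028, 0.001, 0, -0.035]
    - [1, 0.014, 0, 0, -0.018]
    - [1, 0, 0, 0, 0]

```text
time_s: 5.87
eef_pos: [628.1, -52.7, 130.3]
orientation: [-0.0, 0.671, 0.742, -0.0]
contact_force: [0.1, 0.6, -2.9]
finger_gap: 18.0
grasp_force: 117.7
```

```bash
python3 - <<'E'
from h import *
plan((618.6,-20.5,130),103.9,4)
p,T=look()
t,dt=manip.get_image('top');np.savez('top1.npz',p=t,d=dt)
hsv=cv2.cvtColor(p,cv2.COLOR_RGB2HSV)
s=(hsv[...,0]<16)&(hsv[...,1]>105)&(T[...,0]>40)&(np.abs(T[...,1])<40)&(T[...,2]<60)
print([(a,np.percentile(T[...,2][s&(abs(T[...,0]-a)<4)],10).round(1)) for a in range(40,110,8) if (s&(abs(T[...,0]-a)<4)).any()])
cv2.imwrite('pics/c2.png',np.hstack([cv2.resize(t[140:300,120:360],(480,320)),p[:320,160:480]])[:,:,::-1])
E
```

```text
t 5.87 now [628.1 -52.7 130.3] 95.75 D [-9.5 32.2 -0.3] dyaw 8.15 row [ 0.0334 -0.0039  0.0003 -0.034 ] x 4 mm/row 8.4 gap 18.0 grip 117.7 F [ 0.1  0.6 -2.9]
[(40, np.float64(10.7)), (48, np.float64(10.2)), (56, np.float64(11.8)), (64, np.float64(5.9)), (72, np.float64(5.2)), (80, np.float64(6.4)), (88, np.float64(0.8)), (96, np.float64(0.6)), (104, np.float64(3.6))]
```

View pics/c2.png

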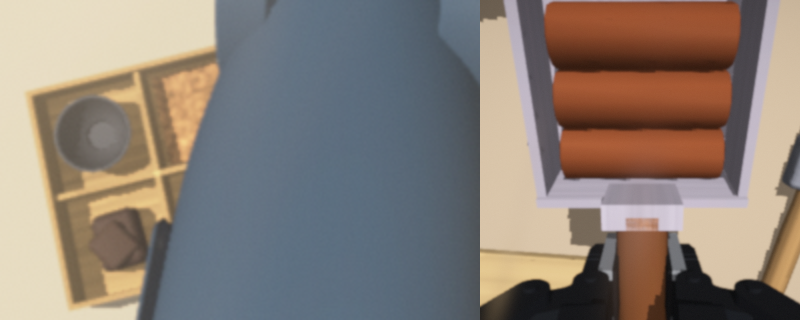

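The top view is blocked by the arm. The wrist view shows the sticks steady at the back wall. I'll finish the approach and check from the scene camera.

Call:
drive_tool:
  series:
    - [1, 0.02, -0.002, 0, -0.02]
    - [1, 0.033, -0.004, 0, -0.034]
    - [1, 0.033, -0.004, 0, -0.034]
    - [1, 0.03, -0.003, 0, -0.03]
    - [1, 0.018, -0.002, 0, -0.018]
    - [1, 0, 0, 0.03, 0]
    - [1, 0, 0, 0.03, 0]
    - [1, 0, 0, 0.02, 0]

```text
time_s: 6.63
eef_pos: [619.0, -21.1, 109.5]
orientation: [-0.0, 0.617, 0.787, -0.0]
contact_force: [0.8, 0.1, -3.8]
finger_gap: 17.8
grasp_force: 117.7
```

```bash
python3 - <<'E'
from h import *
plan((618.6,-20.5,66.5),103.9,4)
p,d=manip.get_image('scene');np.savez('s1.npz',p=p,d=d)
cv2.imwrite('pics/s1.png',cv2.resize(p[170:350,240:540],(800,480))[:,:,::-1])
E
```

```text
t 6.63 now [619.  -21.1 109.5] 103.77 D [ -0.4   0.6 -43. ] dyaw 0.13 row [ 0.0007 -0.0002  0.043  -0.0005] x 4 mm/row 10.7 gap 17.8 grip 117.7 F [ 0.8  0.1 -3.8]
```

View pics/s1.png

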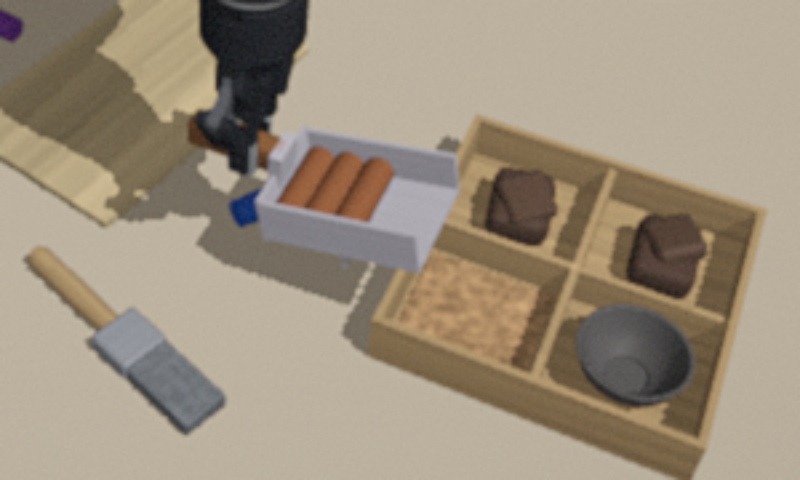

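The scene view shows the scoop level with all three sticks in it and its lip at about crop (435,225), in line with the cork cell (480,300). I'll check the lip numerically in the cell frame.

```bash
python3 - <<'E'
from h import *
z=np.load('s1.npz');p,d=z['p'],z['d'];W=cloud('scene',d);hsv=cv2.cvtColor(p,cv2.COLOR_RGB2HSV)
a=np.radians(13.9);u=np.array([np.cos(a),np.sin(a)]);v=np.array([-u[1],u[0]])
R=W[...,:2]-[573.5,162];U=R@u;V=R@v;Z=W[...,2]
m=(Z>65)&(Z<130)&(abs(U)<70)&(V>-160)&(V<30)&(hsv[...,1]<50); m=big(m)
print(m.sum(),'V max',np.percentile(V[m],[50,98,99.5,100]).round(1))
f=m&(V>-75)
print('U',np.percentile(U[f],[0,1,50,99,100]).round(1),'Z',np.percentile(Z[f],[1,10,50,99]).round(1))
for c in range(-80,-25,6):
    k=m&(abs(V-c)<3)&(abs(U)<30); print(c,k.sum(),np.median(Z[k]).round(1) if k.any() else'')
# tray walls in this view: tops z 38-50
t=(Z>38)&(Z<50)&(abs(U)<80)&(abs(V)<80)&(hsv[...,1]>70)
print('wall U near +58',np.median(U[t&(abs(V)<40)&(U>45)]).round(1),'div U',np.median(U[t&(abs(V-20)<25)&(U<-45)]).round(1),'div V',np.median(V[t&(abs(U)<40)&(V>45)]).round(1))
E
```

```text
2142 V max [-81.7 -38.6 -37.3 -36.8]
U [-46.6 -43.6  -8.2  44.9  45.8] Z [ 87.6  90.4  96.4 127.3]
-80 45 88.0
-74 43 88.9
-68 45 90.3
-62 46 91.2
-56 47 92.5
-50 50 94.0
-44 64 94.9
-38 56 96.1
-32 0 
-26 0 
wall U near +58 60.7 div U -55.9 div V 58.2
```

Call:
drive_tool:
  series:
    - [1, 0, 0, 0.03, 0]
    - [1, 0, 0, 0.04, 0]
    - [1, 0, 0, 0.04, 0]
    - [1, 0, 0, 0.025, 0]
    - [1, 0, 0, 0.016, 0]
    - [1, 0, 0, 0.01, 0]
    - [1, 0, 0, 0, 0]
    - [1, 0, 0, 0, 0]

```text
time_s: 7.35
eef_pos: [619.5, -21.0, 70.7]
orientation: [0.0, 0.617, 0.787, 0.0]
contact_force: [0.1, -0.5, -2.6]
finger_gap: 18.1
grasp_force: 117.7
```

Call:
drive_tool:
  series:
    - [1, 0, 0, 0.004, 0]
    - [1, 0, 0, 0.004, 0]
    - [1, 0, 0, 0.004, 0]
    - [1, 0, 0, 0, 0]
    - [1, 0, 0, 0, 0]

```text
time_s: 7.77
eef_pos: [619.6, -21.1, 67.9]
orientation: [0.0, 0.617, 0.787, 0.0]
contact_force: [0.2, -1.8, -0.2]
finger_gap: 18.0
grasp_force: 118.3
```

The lip has touched the wall (Fz has unloaded). Easing the grip while it is supported.

Call:
drive_tool:
  series:
    - [1, 0, 0, 0, 0]
    - [1, 0, 0, 0, 0]
    - [1, 0, 0, 0, 0]
  grip_force: 50

```text
time_s: 8.02
eef_pos: [619.6, -21.1, 67.8]
orientation: [0.0, 0.617, 0.787, 0.0]
contact_force: [1.5, -2.4, 0.4]
finger_gap: 18.1
grasp_force: 118.3
```

Call:
drive_tool:
  series:
    - [1, 0, 0, 0, 0]
    - [1, 0, 0, 0, 0]
    - [1, 0, 0, -0.008, 0]
    - [1, 0, 0, -0.008, 0]
    - [1, 0, 0, -0.008, 0]
    - [1, 0, 0, -0.008, 0]
    - [1, 0, 0, 0, 0]
    - [1, 0, 0, 0, 0]
  grip_force: 20

```text
time_s: 8.68
eef_pos: [619.4, -20.9, 75.6]
orientation: [-0.0, 0.617, 0.787, 0.0]
contact_force: [-0.7, -0.6, -3.3]
finger_gap: 18.4
grasp_force: 117.7
```

```bash
cat >> h.py <<'E'
def tilt():
    """pitch (nose-down +) of the handle's top face behind/ahead of the pads and of the sticks, tool frame"""
    p,T=look(); hsv=cv2.cvtColor(p,cv2.COLOR_RGB2HSV); X,Y,Z=T[...,0],T[...,1],T[...,2]
    rim=(hsv[...,1]<60)&(abs(abs(Y)-42)<3)&(X>35)&(X<95)&(Z<25+X*.6)&(Z>-40)
    xs,zs=[],[]
    for a in range(36,96,4):
        k=rim&(abs(X-a)<2)
        if k.sum()>8: xs.append(a); zs.append(np.percentile(Z[k],10))
    print('rim slope deg',np.degrees(np.arctan(np.polyfit(xs,zs,1)[0])).round(1) if len(xs)>3 else None,len(xs))
    s=(hsv[...,0]<16)&(hsv[...,1]>105)&(X>25)&(abs(Y)<40)&(Z<90)
    print('stick px',s.sum(),[(a,np.percentile(Z[s&(abs(X-a)<4)],10).round(1)) for a in range(36,150,8) if (s&(abs(X-a)<4)).sum()>20])
E
python3 -c "
from h import *
plan((618.6,-20.5,66.5),103.9,4); tilt()"
```

```text
t 8.68 now [619.4 -20.9  75.6] 103.8 D [-0.8  0.4 -9.1] dyaw 0.1 row [ 0.0006 -0.0006  0.0091 -0.0004] x 4 mm/row 2.3 gap 18.4 grip 117.7 F [-0.7 -0.6 -3.3]
rim slope deg -11.8 15
stick px 31092 [(36, np.float64(12.3)), (44, np.float64(10.2)), (52, np.float64(11.0)), (60, np.float64(7.5)), (68, np.float64(5.1)), (76, np.float64(6.2)), (84, np.float64(2.4)), (92, np.float64(0.4)), (100, np.float64(1.3)), (108, np.float64(9.0))]
```

Grip stayed at 117.7 N, so the new force didn't take. I'll lower back onto the wall and try it with a changed closure value.

Call:
drive_tool:
  series:
    - [1, 0, 0, 0.015, 0]
    - [1, 0, 0, 0.015, 0]
    - [0.95, 0, 0, 0.003, 0]
    - [0.95, 0, 0, 0, 0]
    - [0.95, 0, 0, 0, 0]
  grip_force: 60

```text
time_s: 9.15
eef_pos: [619.5, -21.1, 67.5]
orientation: [0.0, 0.617, 0.787, 0.0]
contact_force: [-0.7, -1.7, 2.1]
finger_gap: 18.4
grasp_force: 118.6
```

```bash
python3 -c "
from h import *
plan((618.6,-20.5,66.5),103.9,4)"; python3 -c "
from plant import manip; print([a for a in dir(manip) if a[0]!='_'])"
```

```text
t 9.15 now [619.5 -21.1  67.5] 103.79 D [-0.9  0.6 -1. ] dyaw 0.11 row [ 0.0008 -0.0007  0.001  -0.0005] x 4 mm/row 0.4 gap 18.4 grip 118.6 F [-0.7 -1.7  2.1]
['MotionError', 'calibration', 'finger_overhang', 'get_image', 'job_done', 'read_state']
```

Call:
drive_tool:
  series:
    - [0.8, 0, 0, 0, 0]
    - [0.8, 0, 0, 0, 0]
  grip_force: 60

```text
time_s: 9.32
eef_pos: [619.5, -21.0, 67.5]
orientation: [0.0, 0.617, 0.787, 0.0]
contact_force: [0.1, -2.0, 2.4]
finger_gap: 18.3
grasp_force: 118.6
```

Call:
drive_tool:
  series:
    - [0.7, 0, 0, 0, 0]
    - [0.7, 0, 0, 0, 0]

```text
time_s: 9.48
eef_pos: [619.4, -21.0, 67.4]
orientation: [0.0, 0.617, 0.787, 0.0]
contact_force: [0.8, -2.0, 2.5]
finger_gap: 18.2
grasp_force: 118.6
```

Call:
drive_tool:
  series:
    - [0.64, 0, 0, 0, 0]
    - [0.62, 0, 0, 0, 0]
  grip_force: 25

```text
time_s: 9.65
eef_pos: [619.4, -21.0, 67.4]
orientation: [0.0, 0.617, 0.787, 0.0]
contact_force: [1.6, -2.2, 1.8]
finger_gap: 18.4
grasp_force: 118.6
```

Call:
drive_tool:
  series:
    - [0.6, 0, 0, 0, 0]

```text
time_s: 9.73
eef_pos: [619.4, -21.0, 67.3]
orientation: [0.0, 0.617, 0.787, 0.0]
contact_force: [1.0, -2.0, 2.3]
finger_gap: 18.1
grasp_force: 118.6
```

Call:
drive_tool:
  series:
    - [0.59, 0, 0, 0, 0]

```text
time_s: 9.82
eef_pos: [619.4, -21.0, 67.3]
orientation: [0.0, 0.617, 0.787, 0.0]
contact_force: [0.9, -2.6, 1.1]
finger_gap: 18.3
grasp_force: 118.6
```

Call:
drive_tool:
  series:
    - [0.575, 0, 0, 0, 0]

```text
time_s: 9.9
eef_pos: [619.4, -21.0, 67.3]
orientation: [0.0, 0.617, 0.787, -0.0]
contact_force: [1.0, -2.4, 1.3]
finger_gap: 18.6
grasp_force: 93.7
```

Call:
drive_tool:
  series:
    - [0.565, 0, 0, 0, 0]

```text
time_s: 9.98
eef_pos: [619.4, -21.0, 67.3]
orientation: [0.0, 0.617, 0.787, 0.0]
contact_force: [0.7, -3.1, 1.9]
finger_gap: 18.6
grasp_force: 72.4
```

Call:
drive_tool:
  series:
    - [0.555, 0, 0, 0, 0]

```text
time_s: 10.07
eef_pos: [619.4, -21.0, 67.3]
orientation: [0.0, 0.617, 0.787, -0.0]
contact_force: [0.8, -2.8, 1.4]
finger_gap: 18.9
grasp_force: 51.0
```

Closure now sets the force, at about 21 N per 0.01. I'll go to 25–30 N and raise the handle.

Call:
drive_tool:
  series:
    - [0.545, 0, 0, 0, 0]
    - [0.545, 0, 0, -0.006, 0]
    - [0.545, 0, 0, -0.008, 0]
    - [0.545, 0, 0, -0.008, 0]
    - [0.545, 0, 0, -0.008, 0]
    - [0.545, 0, 0, 0, 0]

```text
time_s: 10.57
eef_pos: [619.4, -20.9, 75.1]
orientation: [0.0, 0.617, 0.787, 0.0]
contact_force: [-0.4, -0.0, -3.8]
finger_gap: 19.4
grasp_force: 28.8
```

```bash
python3 -c "
from h import *
plan((618.6,-20.5,66.5),103.9,4); tilt()"
```

```text
t 10.57 now [619.4 -20.9  75.1] 103.8 D [-0.8  0.4 -8.6] dyaw 0.1 row [ 0.0006 -0.0007  0.0086 -0.0004] x 4 mm/row 2.2 gap 19.4 grip 28.8 F [-0.4 -0.  -3.8]
rim slope deg -11.7 15
stick px 31168 [(36, np.float64(12.0)), (44, np.float64(10.0)), (52, np.float64(10.7)), (60, np.float64(7.2)), (68, np.float64(4.8)), (76, np.float64(5.9)), (84, np.float64(2.2)), (92, np.float64(0.1)), (100, np.float64(1.1)), (108, np.float64(9.0))]
```

Call:
drive_tool:
  series:
    - [0.542, 0, 0, 0, 0]
    - [0.542, 0, 0, 0, 0]
  grip_force: 20

```text
time_s: 10.78
eef_pos: [619.2, -21.0, 74.7]
orientation: [-0.0, 0.617, 0.787, -0.0]
contact_force: [-0.2, -0.3, -3.2]
finger_gap: 19.2
grasp_force: 22.2
```

Call:
drive_tool:
  series:
    - [0.539, 0, 0, 0, 0]
    - [0.539, 0, 0, 0, 0]

```text
time_s: 10.95
eef_pos: [619.3, -21.0, 74.8]
orientation: [-0.0, 0.617, 0.787, 0.0]
contact_force: [0.6, 0.8, -2.9]
finger_gap: 19.5
grasp_force: 15.8
```

Call:
drive_tool:
  series:
    - [0.537, 0, 0, 0, 0]
    - [0.537, 0, 0, 0, 0]

```text
time_s: 11.12
eef_pos: [619.4, -21.0, 74.8]
orientation: [-0.0, 0.617, 0.787, 0.0]
contact_force: [-0.4, 0.6, -2.0]
finger_gap: 19.9
grasp_force: 11.4
```

```bash
python3 -c "
from h import *
plan((618.6,-20.5,66.5),103.9,4); tilt()"
```

```text
t 11.12 now [619.4 -21.   74.8] 103.8 D [-0.8  0.5 -8.3] dyaw 0.1 row [ 0.0007 -0.0006  0.0083 -0.0004] x 4 mm/row 2.1 gap 19.9 grip 11.4 F [-0.4  0.6 -2. ]
rim slope deg -8.9 15
stick px 29608 [(36, np.float64(13.7)), (44, np.float64(12.3)), (52, np.float64(13.6)), (60, np.float64(10.1)), (68, np.float64(8.5)), (76, np.float64(10.0)), (84, np.float64(6.5)), (92, np.float64(4.9)), (100, np.float64(6.1))]
```

It pivots in the pads at about 11 N, with the lip now resting on the wall (3° so far). I'll raise slowly.

Call:
drive_tool:
  series:
    - [0.537, 0.002, 0, -0.008, 0]
    - [0.537, 0.002, 0, -0.008, 0]
    - [0.537, 0.002, 0, -0.008, 0]
    - [0.537, 0.002, 0, -0.008, 0]
    - [0.537, 0.002, 0, -0.008, 0]
    - [0.537, 0.002, 0, -0.008, 0]
    - [0.537, 0, 0, 0, 0]

```text
time_s: 11.75
eef_pos: [618.8, -18.0, 87.3]
orientation: [0.0, 0.617, 0.787, 0.0]
contact_force: [0.1, -0.1, -2.0]
finger_gap: 19.8
grasp_force: 11.4
```

```bash
python3 -c "
from h import *
plan((618.6,-20.5,66.5),103.9,4); tilt()"
```

```text
t 11.75 now [618.8 -18.   87.3] 103.8 D [ -0.2  -2.5 -20.8] dyaw 0.1 row [-0.0023 -0.0008  0.0208 -0.0004] x 4 mm/row 5.2 gap 19.8 grip 11.4 F [ 0.1 -0.1 -2. ]
rim slope deg -3.4 15
stick px 26404 [(36, np.float64(17.4)), (44, np.float64(16.8)), (52, np.float64(19.5)), (60, np.float64(16.0)), (68, np.float64(15.2)), (76, np.float64(18.3)), (84, np.float64(14.6)), (92, np.float64(14.0)), (100, np.float64(16.5))]
```

Call:
drive_tool:
  series:
    - [0.537, 0.002, 0, -0.007, 0]
    - [0.537, 0.002, 0, -0.007, 0]
    - [0.537, 0.002, 0, -0.007, 0]
    - [0.537, 0.002, 0, -0.007, 0]
    - [0.537, 0.003, 0, -0.007, 0]
    - [0.537, 0.003, 0, -0.007, 0]
    - [0.537, 0.003, 0, -0.007, 0]
    - [0.537, 0.003, 0, -0.007, 0]

```text
time_s: 12.47
eef_pos: [617.4, -13.2, 101.0]
orientation: [0.0, 0.617, 0.787, 0.0]
contact_force: [0.4, -0.8, -2.7]
finger_gap: 19.6
grasp_force: 11.3
```

Call:
drive_tool:
  series:
    - [0.537, 0, 0, 0, 0]
    - [0.537, 0, 0, 0, 0]
    - [0.537, 0, 0, 0, 0]
    - [0.537, 0, 0, 0, 0]
    - [0.537, 0, 0, 0, 0]
    - [0.537, 0, 0, 0, 0]

```text
time_s: 12.97
eef_pos: [617.5, -13.3, 100.8]
orientation: [0.0, 0.617, 0.787, 0.0]
contact_force: [-1.1, -1.7, -0.6]
finger_gap: 20.0
grasp_force: 11.5
```

```bash
python3 -c "
from h import *
plan((618.6,-20.5,66.5),103.9,4); tilt()
p,d=manip.get_image('scene');np.savez('s2.npz',p=p,d=d)
cv2.imwrite('pics/s2.png',cv2.resize(p[190:340,300:540],(640,400))[:,:,::-1])"
```

```text
t 12.97 now [617.5 -13.3 100.8] 103.79 D [  1.1  -7.2 -34.3] dyaw 0.11 row [-0.0073 -0.0007  0.0343 -0.0005] x 4 mm/row 8.8 gap 20.0 grip 11.5 F [-1.1 -1.7 -0.6]
rim slope deg 2.6 15
stick px 24552 [(44, np.float64(22.9)), (52, np.float64(21.8)), (60, np.float64(23.9)), (68, np.float64(23.7)), (76, np.float64(22.9)), (84, np.float64(25.1)), (92, np.float64(25.1)), (100, np.float64(24.0)), (108, np.float64(25.9))]
```

View pics/s2.png

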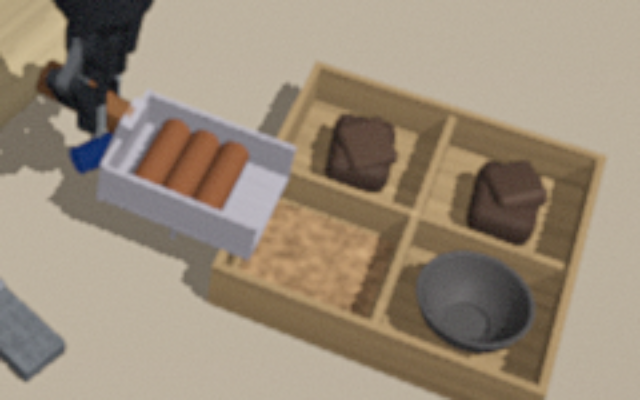

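The scene view shows the sticks starting to roll (crop 190,165), with the lip at (275,200) over the wall into the cork cell. I'll keep going gently.

Call:
drive_tool:
  series:
    - [0.537, 0.002, 0, -0.005, 0]
    - [0.537, 0.002, 0, -0.005, 0]
    - [0.537, 0.002, 0, -0.005, 0]
    - [0.537, 0, 0, 0, 0]
    - [0.537, 0, 0, 0, 0]
    - [0.537, 0, 0, 0, 0]
    - [0.537, 0, 0, 0, 0]
    - [0.537, 0, 0, 0, 0]

```text
time_s: 13.73
eef_pos: [617.0, -11.7, 104.5]
orientation: [-0.0, 0.617, 0.787, 0.0]
contact_force: [-0.7, 0.3, -2.1]
finger_gap: 19.5
grasp_force: 11.4
```

```bash
python3 -c "
from h import *
plan((618.6,-20.5,66.5),103.9,4); tilt()"
```

```text
t 13.73 now [617.  -11.7 104.5] 103.8 D [  1.6  -8.8 -38. ] dyaw 0.1 row [-0.0089 -0.0006  0.038  -0.0004] x 4 mm/row 9.8 gap 19.5 grip 11.4 F [-0.7  0.3 -2.1]
rim slope deg 4.2 15
stick px 20 []
```

Sticks have left the wrist view. Checking the cell from the scene camera.

```bash
python3 -c "
from h import *
p,d=manip.get_image('scene')
cv2.imwrite('pics/s3.png',cv2.resize(p[190:340,300:540],(640,400))[:,:,::-1])"
```

```text
(no output)
```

View pics/s3.png

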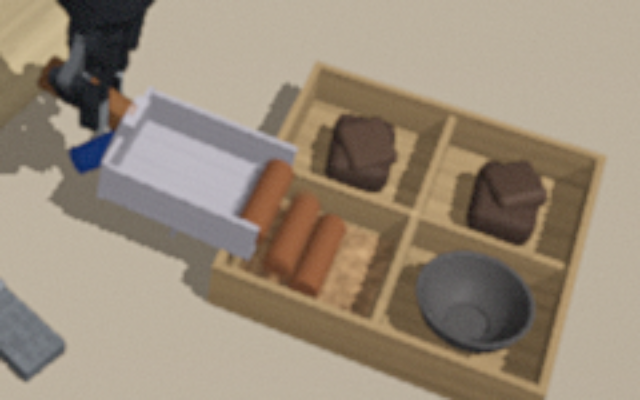

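Two sticks lie in the cell and the third is at the lip. Tilting a little more.

Call:
drive_tool:
  series:
    - [0.537, 0.002, 0, -0.006, 0]
    - [0.537, 0.002, 0, -0.006, 0]
    - [0.537, 0.002, 0, -0.006, 0]
    - [0.537, 0.002, 0, -0.006, 0]
    - [0.537, 0.002, 0, -0.006, 0]
    - [0.537, 0, 0, 0, 0]
    - [0.537, 0, 0, 0, 0]
    - [0.537, 0, 0, 0, 0]

```text
time_s: 14.5
eef_pos: [616.5, -9.4, 112.0]
orientation: [0.0, 0.617, 0.787, -0.0]
contact_force: [-0.1, 0.8, -1.9]
finger_gap: 19.8
grasp_force: 11.4
```

```bash
cat >> h.py <<'E'
def sticks():
    p,d=manip.get_image('scene');W=cloud('scene',d);hsv=cv2.cvtColor(p,cv2.COLOR_RGB2HSV)
    a=np.radians(13.9);u=np.array([np.cos(a),np.sin(a)]);v=np.array([-u[1],u[0]])
    R=W[...,:2]-[574,162];U=R@u;V=R@v;Z=W[...,2]
    m=(hsv[...,0]<12)&(hsv[...,1]>130)&(abs(U)<60)&(V>-120)&(V<70)&(Z>10)
    for c in range(-70,60,6):
        k=m&(abs(V-c)<3)&(abs(U)<45)
        if k.sum()>15: print('V',c,k.sum(),'U',np.percentile(U[k],[3,97]).round(0),'Ztop',np.percentile(Z[k],90).round(0))
    np.savez('s.npz',p=p,d=d); return p
E
python3 -c "
from h import *
plan((618.6,-20.5,66.5),103.9,4); tilt(); sticks()"
```

```text
t 14.5 now [616.5  -9.4 112. ] 103.8 D [  2.1 -11.1 -45.5] dyaw 0.1 row [-0.0113 -0.0006  0.0455 -0.0004] x 4 mm/row 11.7 gap 19.8 grip 11.4 F [-0.1  0.8 -1.9]
rim slope deg 5.0 15
stick px 42 [(68, np.float64(-127.7))]
V -28 20 U [-18.  35.] Ztop 32.0
V -22 72 U [-28.  35.] Ztop 35.0
V -16 71 U [-29.  34.] Ztop 36.0
V -10 73 U [-31.  34.] Ztop 33.0
V 14 80 U [-27.  34.] Ztop 35.0
V 20 77 U [-28.  35.] Ztop 36.0
V 26 64 U [-30.  35.] Ztop 33.0
V 32 61 U [-28.  34.] Ztop 31.0
V 38 79 U [-29.  35.] Ztop 35.0
V 44 74 U [-31.  36.] Ztop 36.0
V 50 73 U [-27.  35.] Ztop 34.0
```

All three sticks lie in the padded cell (V = −18, 18 and 43 mm, tops at about 35 mm). I'll tighten the grip, lift away and return.

Call:
drive_tool:
  series:
    - [0.565, 0, 0, 0, 0]
    - [0.565, 0, 0, 0, 0]
    - [0.565, 0, 0, -0.015, 0]
    - [0.565, 0, 0, -0.03, 0]
    - [0.565, 0, 0, -0.04, 0]
    - [0.565, -0.02, 0, -0.04, 0]
    - [0.565, -0.03, 0, -0.03, 0]
    - [0.565, -0.03, 0, 0, 0]
  grip_force: 80

```text
time_s: 15.27
eef_pos: [622.5, -29.6, 153.4]
orientation: [0.001, 0.617, 0.787, 0.001]
contact_force: [0.5, -0.1, -2.2]
finger_gap: 19.2
grasp_force: 38.6
```

```bash
python3 -c "
from h import *
plan((456,-225.5,140),11.7,22); tilt(); sticks()"
```

```text
t 15.27 now [622.5 -29.6 153.4] 103.81 D [-166.5 -195.9  -13.4] dyaw -92.11 row [-0.0517 -0.0074  0.0024  0.0698] x 22 mm/row 13.1 gap 19.2 grip 38.6 F [ 0.5 -0.1 -2.2]
rim slope deg 5.0 15
stick px 29 [(68, np.float64(-127.7))]
V -28 18 U [-21.  34.] Ztop 32.0
V -22 73 U [-27.  35.] Ztop 35.0
V -16 72 U [-30.  35.] Ztop 36.0
V -10 80 U [-30.  34.] Ztop 33.0
V 14 79 U [-27.  36.] Ztop 35.0
V 20 73 U [-29.  35.] Ztop 36.0
V 26 67 U [-31.  35.] Ztop 34.0
V 32 54 U [-28.  34.] Ztop 30.0
V 38 76 U [-27.  35.] Ztop 35.0
V 44 83 U [-30.  35.] Ztop 36.0
V 50 75 U [-30.  35.] Ztop 34.0
```

Call:
drive_tool:
  series:
    - [0.565, -0.026, -0.004, 0.001, 0.035]
    - [0.565, -0.052, -0.007, 0.002, 0.07]
    - [0.565, -0.052, -0.007, 0.002, 0.07]
    - [0.565, -0.052, -0.007, 0.002, 0.07]
    - [0.565, -0.052, -0.007, 0.002, 0.07]
    - [0.565, -0.052, -0.007, 0.002, 0.07]
    - [0.565, -0.052, -0.007, 0.002, 0.07]
    - [0.565, -0.052, -0.007, 0.002, 0.07]

```text
time_s: 16.03
eef_pos: [607.9, -125.9, 146.3]
orientation: [-0.0, 0.809, 0.588, -0.0]
contact_force: [0.1, 0.5, -1.4]
finger_gap: 19.5
grasp_force: 38.5
```

Call:
drive_tool:
  series:
    - [0.565, -0.052, -0.007, 0.002, 0.07]
    - [0.565, -0.052, -0.007, 0.002, 0.07]
    - [0.565, -0.052, -0.007, 0.002, 0.07]
    - [0.565, -0.052, -0.007, 0.002, 0.07]
    - [0.565, -0.052, -0.007, 0.002, 0.07]
    - [0.565, -0.052, -0.007, 0.002, 0.07]
    - [0.565, -0.052, -0.007, 0.002, 0.07]
    - [0.565, -0.052, -0.007, 0.002, 0.07]

```text
time_s: 16.7
eef_pos: [540.9, -204.8, 142.3]
orientation: [-0.0, 0.944, 0.329, -0.0]
contact_force: [0.5, 0.0, -3.1]
finger_gap: 19.1
grasp_force: 38.5
```

Call:
drive_tool:
  series:
    - [0.565, -0.052, -0.007, 0.002, 0.07]
    - [0.565, -0.052, -0.007, 0.002, 0.07]
    - [0.565, -0.052, -0.007, 0.002, 0.07]
    - [0.565, -0.052, -0.007, 0.002, 0.07]
    - [0.565, -0.052, -0.007, 0.002, 0.07]
    - [0.565, -0.052, -0.007, 0.002, 0.07]
    - [0.565, -0.026, -0.004, 0.002, 0.035]
    - [0.565, 0, 0, 0, 0]

```text
time_s: 17.37
eef_pos: [460.5, -232.4, 139.1]
orientation: [-0.0, 0.995, 0.098, -0.001]
contact_force: [-0.8, -1.1, -1.8]
finger_gap: 19.1
grasp_force: 38.5
```

```bash
python3 -c "
from h import *
plan((456,-225.5,95),11.7,6); tilt()"
```

```text
t 17.37 now [ 460.5 -232.4  139.1] 11.22 D [ -4.5   6.9 -44.1] dyaw 0.48 row [-0.002  -0.0051  0.0294 -0.0013] x 6 mm/row 7.5 gap 19.1 grip 38.5 F [-0.8 -1.1 -1.8]
rim slope deg 5.1 15
stick px 19 []
```

Call:
drive_tool:
  series:
    - [0.565, 0.01, -0.006, 0.03, 0]
    - [0.565, 0.01, -0.005, 0.04, 0]
    - [0.565, 0.01, -0.005, 0.04, 0]
    - [0.565, 0.01, -0.005, 0.04, 0]
    - [0.565, 0.01, -0.005, 0.03, 0]
    - [0.565, 0.008, -0.005, 0.02, 0]
    - [0.565, 0, 0, 0.01, 0]
    - [0.565, 0, 0, 0, 0]

```text
time_s: 18.08
eef_pos: [474.6, -221.5, 86.4]
orientation: [-0.0, 0.995, 0.1, -0.0]
contact_force: [0.4, 0.5, -2.8]
finger_gap: 19.5
grasp_force: 38.5
```

Call:
drive_tool:
  series:
    - [0.55, 0, 0, 0.008, 0]
    - [0.545, 0, 0, 0.008, 0]
    - [0.54, 0, 0, 0, 0]
    - [0.54, 0, 0, 0, 0]

```text
time_s: 18.42
eef_pos: [474.9, -222.0, 83.4]
orientation: [0.0, 0.995, 0.099, 0.0]
contact_force: [1.1, -0.1, -0.3]
finger_gap: 20.0
grasp_force: 18.0
```

Front foot is touching. Rotating down about it with a light grip.

Call:
drive_tool:
  series:
    - [0.537, -0.005, 0, 0.008, 0]
    - [0.537, -0.005, 0, 0.008, 0]
    - [0.537, -0.005, 0, 0.008, 0]
    - [0.537, -0.005, 0, 0.008, 0]
    - [0.537, -0.005, 0, 0.008, 0]
    - [0.537, -0.005, 0, 0.008, 0]
    - [0.537, -0.005, 0, 0.008, 0]
    - [0.537, 0, 0, 0, 0]

```text
time_s: 19.08
eef_pos: [465.8, -223.5, 68.6]
orientation: [-0.0, 0.995, 0.099, -0.0]
contact_force: [-1.0, -0.6, 0.5]
finger_gap: 19.5
grasp_force: 11.7
```

```bash
python3 -c "
from h import *
plan((456,-225.5,56.5),11.7,6); tilt()"
```

```text
t 19.08 now [ 465.8 -223.5   68.6] 11.39 D [ -9.8  -2.  -12.1] dyaw 0.31 row [-0.0066  0.      0.0081 -0.0009] x 6 mm/row 2.6 gap 19.5 grip 11.7 F [-1.  -0.6  0.5]
rim slope deg -4.8 15
stick px 20 []
```

Call:
drive_tool:
  series:
    - [0.537, -0.006, 0, 0.008, 0]
    - [0.537, -0.006, 0, 0.008, 0]
    - [0.537, -0.005, 0, 0.008, 0]
    - [0.537, -0.005, 0, 0.008, 0]
    - [0.537, -0.005, 0, 0.008, 0]
    - [0.537, -0.005, 0, 0.006, 0]
    - [0.537, 0, 0, 0, 0]
    - [0.537, 0, 0, 0, 0]

```text
time_s: 19.8
eef_pos: [458.0, -225.1, 57.4]
orientation: [-0.0, 0.995, 0.099, -0.0]
contact_force: [-0.2, 0.4, -1.3]
finger_gap: 19.8
grasp_force: 11.3
```

```bash
python3 -c "
from h import *
plan((456,-225.5,56.5),11.7,6); tilt()"
```

```text
t 19.8 now [ 458.  -225.1   57.4] 11.39 D [-2.  -0.4 -0.9] dyaw 0.31 row [-0.0014 -0.      0.0006 -0.0009] x 6 mm/row 0.4 gap 19.8 grip 11.3 F [-0.2  0.4 -1.3]
rim slope deg -11.7 15
stick px 31 []
```

Level again. I'll settle it and open slowly.

Call:
drive_tool:
  series:
    - [0.537, 0, 0, 0.004, 0]
    - [0.537, 0, 0, 0.002, 0]
    - [0.533, 0, 0, 0, 0]
    - [0.53, 0, 0, 0, 0]
    - [0.525, 0, 0, 0, 0]
    - [0.51, 0, 0, 0, 0]
    - [0.48, 0, 0, 0, 0]
    - [0.4, 0, 0, 0, 0]

```text
time_s: 20.52
eef_pos: [458.3, -225.1, 56.0]
orientation: [-0.0, 0.995, 0.099, -0.0]
contact_force: [0.5, 0.3, 0.6]
finger_gap: 25.6
grasp_force: 0.0
```

Call:
drive_tool:
  series:
    - [0.1, 0, 0, 0, 0]
    - [-0.3, 0, 0, 0, 0]
    - [-0.7, 0, 0, 0, 0]
    - [-0.7, 0, 0, 0, 0]
    - [-0.7, 0, 0, 0, 0]
    - [-0.7, 0, 0, 0, 0]
    - [-0.7, 0, 0, 0, 0]

```text
time_s: 21.1
eef_pos: [458.3, -225.1, 56.0]
orientation: [-0.0, 0.995, 0.099, -0.0]
contact_force: [-0.1, -1.0, -0.9]
finger_gap: 72.6
grasp_force: 0.0
```

Call:
drive_tool:
  series:
    - [-0.7, 0, 0, -0.04, 0]
    - [-0.7, 0, 0, -0.08, 0]
    - [-0.7, 0, 0, -0.12, 0]
    - [-0.7, 0, 0, -0.12, 0]
    - [-0.7, -0.12, 0, -0.1, 0]
    - [-0.7, -0.12, 0, -0.05, 0]
    - [-0.7, 0, 0, 0, 0]
    - [-0.7, 0, 0, 0, 0]

```text
time_s: 21.77
eef_pos: [399.1, -237.5, 185.2]
orientation: [0.001, 0.995, 0.099, 0.001]
contact_force: [0.3, -0.2, 0.5]
finger_gap: 72.8
grasp_force: 0.0
```

```bash
python3 - <<'E'
from h import *
plan((456,-225.5,200),11.7,6); sticks()
p,d=manip.get_image('top');W=cloud('top',d);hsv=cv2.cvtColor(p,cv2.COLOR_RGB2HSV)
m=(W[...,2]>14)&(W[...,2]<75)&(hsv[...,1]<60); m[:,:350]=0;m[:,440:]=0;m[:140]=0;m[280:]=0;m=big(m)
R=W[m]; print('scoop bowl',m.sum(),cv2.minAreaRect(R[:,:2].astype(np.float32)))
q=cv2.imread('/dev/null'); s=np.load('s.npz')['p']
cv2.imwrite('pics/fin.png',np.hstack([p[120:320,120:460],s[130:330,200:540]])[:,:,::-1])
E
```

```text
t 21.77 now [ 399.1 -237.5  185.2] 11.31 D [56.9 12.  14.8] dyaw 0.39 row [ 0.0388 -0.0003 -0.0099 -0.0011] x 6 mm/row 10.0 gap 72.8 grip 0.0 F [ 0.3 -0.2  0.5]
V -28 19 U [-20.  35.] Ztop 33.0
V -22 76 U [-31.  35.] Ztop 36.0
V -16 74 U [-29.  35.] Ztop 36.0
V -10 77 U [-30.  35.] Ztop 34.0
V 14 75 U [-26.  34.] Ztop 35.0
V 20 76 U [-31.  34.] Ztop 36.0
V 26 66 U [-31.  35.] Ztop 33.0
V 32 70 U [-29.  35.] Ztop 31.0
V 38 72 U [-28.  35.] Ztop 35.0
V 44 81 U [-31.  35.] Ztop 36.0
V 50 70 U [-32.  36.] Ztop 34.0
scoop bowl 2691 ((543.6303100585938, -211.85281372070312), (130.80038452148438, 99.10498046875), 11.03980541229248)
```

View pics/fin.png

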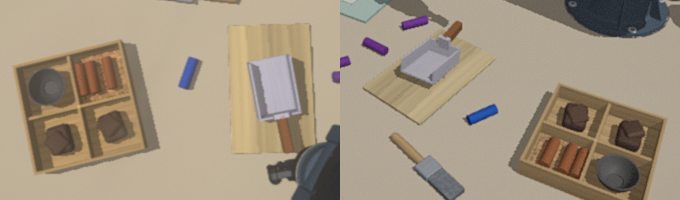

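The final view shows the three sticks in the cork cell (97,72), the scoop upright and central on its board (274,88), and everything else unmoved. Handing in.

```bash
python3 -c "
from plant import manip; print(manip.job_done())"
```

```text
the job is handed in; nothing more can be done
None
```

Job handed in at about 22 s of the 51 s: the last pictures show all three sticks at rest in the corked cell, the scoop upright and released near the middle of its board, and the stones, bowl, brush and look-alikes apparently where they were (checked by eye; the judge gave no verdict).

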